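Feel along a brazed copper line for air leaks, then shut its valve

ROBOT

A 7-joint arm with a two-finger parallel gripper is mounted at the origin on the work surface. World frame = base frame: x ahead of the robot, y to its left, z up, the work surface at z = 0. Lengths are in m, angles in rad, forces in N, time in s.
With the tool pointing down it reaches from about 0.425 to 0.875 m from the base axis. Payload 8.4 kg.
Tool frame: the origin (TCP) lies at the very end of the fingers, on their centre line; the grasp point (between the pads) lies 19 mm behind it; y points along the fingers, z is the direction in which the jaws open and shut, and the axes are right-handed (so a half turn about y gives the same grasp; the last joint's range is limited). The gripper opens to 87 mm and grips with 3 to 60 N. Pads are 19 mm wide; open, the fingers measure 117 mm over their backs; the gripper's body (75 mm by 190 mm) begins 51 mm behind the grasp point.
Start: joints at [-1.427, 0.333, 0.04, 1.465, -0.013, 1.343, -0.059], TCP at [0.156, 0.631, 0.223] pointing down, gripper open.
Joint ranges: [-2.58, 2.58], [-0.38, 2.09], [-1.3, 1.39], [0.25, 2.4], [-1.5, 4.64], [0.08, 2.09], [-2.65, 2.65]. Speed limits (rad/s): [2.22, 2.22, 2.79, 2.79, 3.14, 3.14, 3.14].

INTERFACE

Orientations are given as a rotation vector (axis times angle).
In Python, from rig import monitor, get_image, camera_params, ticket gives the robot as it stands.
- The arm moves only by the shell command python3 -m crank 'ROWS' [OPENING] [FORCE]. ROWS is a JSON object of lists of equal length, an entry for each row: "delta_pos": the shift along the tool's x, y, z in m, a list of three; "twist": the turn, a rotation vector about the tool's x, y, z in rad, a list of three. In form: {"delta_pos": [[dx, dy, dz], ...], "twist": [[wx, wy, wz], ...]}. A call has 1 to 12 rows; each row is the pose to reach, as a shift and turn from the pose measured when the call began, along the tool's axes at that moment; what a row does not reach only later rows make up. A row lasts 1/8 s, in which the tool goes at most 62.5 mm and 10.7 degrees, less where a joint would pass 70% of its speed; a pose out of reach is approached as far as the arm can. A call with a gripper value outside its range is refused whole. OPENING is the gripper command: -1 is fully open, 1 is shut, values between are in proportion, set as the call begins (- or left out, the last holds). The fingers move at their own pace and stop on an object; FORCE is the grip in N (left out, the last holds). Time passes only in rows, so rows that repeat a pose let the fingers close. It gives the time, the measured TCP pose, the force and the opening at its end, in the units of the state.
- monitor.read_state(): the state, without advancing time (a new reading comes with each control period).
- get_image(name): name is "scene" or "top" or "wrist"; returns (picture, depth): 384x512x3 uint8, blue, green, red; 384x512 float32, m along the optical axis (not along the pixel's ray), 0 where there is no reading.
- camera_params(name): a dict with "K" (3x3 intrinsics, pixels), "R" (3x3) and "t" (3): a world point X has camera coordinates R X + t. Camera axes: x right, y down, z forward; pixel columns grow to the right and rows downward; lengths in m; the calibration is good to about 2 mm. A picture is of the moment at which its call begins: read the wrist's pose just before it. camera_params takes no time and is no camera call; for the wrist camera it gives the pose at the moment of the call.
- ticket.finish_job(): hands the job in, once; it reports no verdict.
The state is a dict: "t": time; "joint_pos": joint angles; "qvel": joint speeds; "tau": joint torques, N m; "tool_pos": TCP position; "tcp_rot": TCP orientation; "contact_force": force on the tool from outside, world axes, zero at the start; "moment": the same for the moment, N m; "finger_gap": finger opening in m.
Only numpy, scipy, OpenCV 4.12 (cv2) and the standard library are available. Lean on these libraries where they do the work, as an engineer would, in place of code of your own. Each camera call takes 0.05 s, during which the arm holds its last target.

TASK

The copper line on the bench is under air pressure and still hot from brazing: feel for leaks by running your fingertips along it, about 2 cm above the metal and without touching it, from the nut at the ball valve's outlet round both elbows and over the coupling to the nut at the pressure gauge. Then push the valve's lever fully shut (a quarter turn, square across the line) and draw back, leaving the loose tools and fittings where they lie.

Things in the scene. Friction and masses are not known exactly. Their poses are not given: they have to be found in the camera images.
- test_rig: pipe assembly bolted to the bench on two strut channels 260 mm long. Origin on the bench, z up. In its frame (mm) the copper line's axis, 55 high, runs from the valve outlet (-50,165) to the near elbow (-50,20), the far elbow (60,20) and the gauge nut (60,-145); then a dial gauge, 68 across, 71 high, at (60,-207). Ball valve at (-50,200), its inlet goes 96 on along +y, then down into the bench
- copper_run: the hot line from the valve's outlet nut to the gauge nut: 22 mm copper tube (top 66 mm above the bench), elbows and coupling 27 mm across (top 68.5), nuts 31 mm (top 70.5), and two steel saddles (26 mm over the tube, top 68). Fixed to the rig; its origin and axes are those of test_rig. Not to be touched. Its fixings reach no higher than the nuts.
- joint1_valve_nut (a point): top of the brass nut at the valve's outlet, where the tracing begins; 45 mm from the lever's pivot
- tube_near (a point): top of the near tube, between nut and near elbow
- joint2_near_elbow (a point): top of the near elbow, mid-bend
- tube_cross (a point): top of the cross tube, half-way between the elbows
- joint3_far_elbow (a point): top of the far elbow, mid-bend
- joint4_coupling (a point): top of the straight coupling on the far tube, 34 mm long
- tube_far (a point): top of the far tube at its saddle, between coupling and gauge nut
- joint5_gauge_nut (a point): top of the brass nut at the gauge, where the tracing ends
- valve_lever (a joint): angle of the ball valve's lever (rad): 0 = open, in line with the line and pointing away from it (the rig's +y); it turns clockwise seen from above about the upright axis through lever_pivot to 1.571 = shut against its stop, pointing along the rig's +x. Stiff (about 0.5 N m of friction, some 6 N near its end), stays where it is left.
- lever_pivot (a point): point on the lever's vertical axis at the lever's mid height, 110 mm above the bench
- lever_end (a point): on the lever's centreline, 105 mm from the pivot and 15 mm short of its free end, at mid thickness. The lever is level: a black sleeve 20 mm wide and 12 mm thick from 32 to 120 mm from the pivot, on a flat steel bar 16 mm wide; below it there is free air down to the inlet tube (top 69 mm above the bench).
- adjustable_wrench: loose adjustable wrench with blue handle, 260 mm long along its x, 16 mm high, flat on the bench at the robot's right; leave it
- spare_tee: loose brass tee, 56 x 44 mm, 28 mm high, on the bench in the bend between cross tube and far tube; leave it
- tape_reel: loose white reel of thread tape, 54 mm across, 16 mm high, lying flat on the bench beyond the near tube; leave it
- pipe_nipple: loose brass nipple with hexagon, 31 mm across, standing 62 mm high on the robot's side of the near elbow; leave it
- tube_cutter: loose aluminium tube cutter, 145 mm long along its x, 20 mm high, flat on the bench on the robot's side of the ball valve; leave it
- flux_jar: loose jar of flux with black cap, 60 mm across, standing 85 mm high on the bench at the gauge end, on the robot's side of the gauge; leave it
- caster: loose steel caster with rubber wheel, 75 x 62 mm, standing upside down on its steel plate, 100 mm high, on the bench just beyond the far elbow; leave it

How it is judged:
On the way, in this order (a step that is already met when the one before it is completed fails the run):
1. fingertips close over the nut at the valve's outlet (horizontal distance between the grasp point and joint1_valve_nut below 0.02 m and z of the grasp point in the frame of joint1_valve_nut below 0.055 m), for 0.05 s.
2. fingertips close over the middle of the near tube (horizontal distance between the grasp point and tube_near below 0.02 m and z of the grasp point in the frame of tube_near below 0.055 m), for 0.05 s.
3. fingertips close over the near elbow (horizontal distance between the grasp point and joint2_near_elbow below 0.02 m and z of the grasp point in the frame of joint2_near_elbow below 0.055 m), for 0.05 s.
4. fingertips close over the middle of the cross tube (horizontal distance between the grasp point and tube_cross below 0.02 m and z of the grasp point in the frame of tube_cross below 0.055 m), for 0.05 s.
5. fingertips close over the far elbow (horizontal distance between the grasp point and joint3_far_elbow below 0.02 m and z of the grasp point in the frame of joint3_far_elbow below 0.055 m), for 0.05 s.
6. fingertips close over the straight coupling (horizontal distance between the grasp point and joint4_coupling below 0.02 m and z of the grasp point in the frame of joint4_coupling below 0.055 m), for 0.05 s.
7. fingertips close over the far tube between coupling and gauge nut (horizontal distance between the grasp point and tube_far below 0.02 m and z of the grasp point in the frame of tube_far below 0.055 m), for 0.05 s.
8. fingertips close over the nut at the gauge (horizontal distance between the grasp point and joint5_gauge_nut below 0.02 m and z of the grasp point in the frame of joint5_gauge_nut below 0.055 m), for 0.05 s.
9. lever pushed shut after the tracing (value of joint valve_lever above 1.4 rad), for 0.2 s.
At the end, for the whole second after the job is handed in: The fingertips have passed along the line from the valve nut to the gauge nut in order, within 20 mm sideways of its axis and no more than about 35 mm above it; after that the lever was pushed to more than 1.4 of 1.571 rad and stands still there; each loose thing is within 30 mm of where it was (value of joint valve_lever above 1.4 rad and velocity of joint valve_lever below 0.05 rad/s and distance of each of adjustable_wrench, spare_tee, tape_reel, pipe_nipple, tube_cutter, flux_jar, caster from where it was at the start of the episode below 0.03 m); the robot touches nothing.
It fails at once if the hot line is touched (contact force between any of the fingers, the arm and copper_run above 0.5 N).
It fails at once if a loose thing is shifted, lifted or carried by more than 30 mm (distance of any of adjustable_wrench, spare_tee, tape_reel, pipe_nipple, tube_cutter, flux_jar, caster from where it was at the start of the episode above 0.03 m).
It fails at once if a standing thing is tipped over (angle between any of pipe_nipple, flux_jar, caster's own z axis and vertical above 0.4 rad).
It also fails if it takes over 59 s, if anything falls off the work surface, if the arm or the gripper's body presses on something with over 40 N, if the wrist force passes 120 N, or if a joint passes its speed limit or range.

## Working session

There is one attempt and no reset: what is moved stays moved. The work goes in short steps, Python scripts to look and compute and a shell command to move; the robot and the scene stay as the last step left them, time stands still between calls to the robot, and variables do not carry over. Pictures are saved under pics/ and viewed, and the job is handed in when it is done.

```bash
ls; mkdir -p pics
python3 - <<'E'
from rig import monitor,get_image,camera_params
import cv2,numpy as np
s=monitor.read_state()
for k,v in s.items(): print(k,np.round(v,4).tolist())
for n in ("scene","top"):
    im,d=get_image(n); cv2.imwrite(f"pics/{n}0.png",im); np.save(f"pics/{n}0.npy",d)
    c=camera_params(n); print(n,c)
    np.savez(f"pics/{n}0_c.npz",**c)
E
```

```text
pics
t 0.0
joint_pos [-1.4272, 0.3339, 0.0399, 1.4663, -0.0134, 1.3433, -0.0585]
qvel [-0.0018, -0.0016, -0.0008, 0.0003, -0.0012, 0.0025, -0.0013]
tau [0.0002, -65.6371, 1.3357, -40.3788, -0.0596, 0.0445, 0.0002]
tool_pos [0.1562, 0.6305, 0.2216]
tcp_rot [-1.564, 0.1907, -0.1906]
contact_force [-0.4261, -0.9247, -0.456]
moment [0.0646, -0.0036, 0.0176]
finger_gap 0.0871
scene {'K': array([[400.6056724 ,   0.        , 248.32627597],
       [  0.        , 400.6056724 , 200.86326834],
       [  0.        ,   0.        ,   1.        ]]), 'R': array([[ 0.28233527,  0.95922561, -0.01315375],
       [ 0.75695085, -0.23117989, -0.61121295],
       [-0.589332  ,  0.16261023, -0.79135688]]), 't': array([-0.08943952, -0.38877968,  1.3921187 ])}
top {'K': array([[484.45647185,   0.        , 251.00015317],
       [  0.        , 484.45647185, 191.4582157 ],
       [  0.        ,   0.        ,   1.        ]]), 'R': array([[-4.59344707e-06, -9.99899439e-01,  1.41813664e-02],
       [-9.96196999e-01, -1.23103893e-03, -8.71207385e-02],
       [ 8.71294354e-02, -1.41278348e-02, -9.96096815e-01]]), 't': array([-0.06679989,  0.55571837,  1.24388195])}
```

View pics/scene0.png

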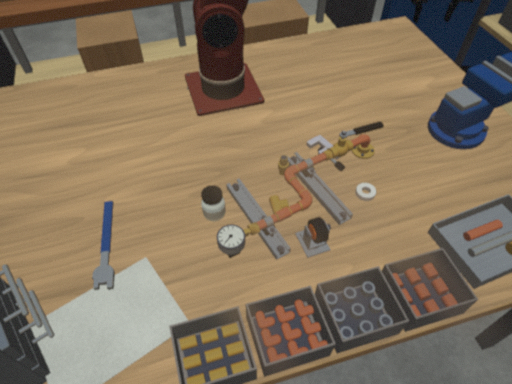

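View pics/top0.png

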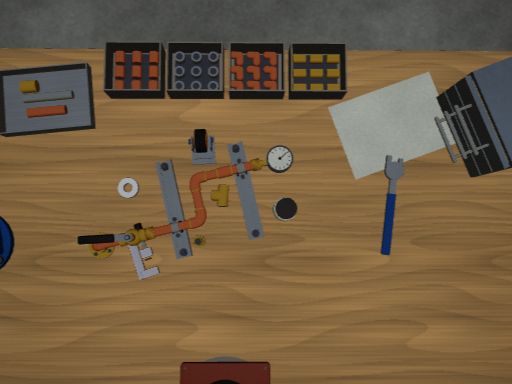

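Run:
```python
import cv2
im=cv2.imread("pics/top0.png")
c=im[120:290,70:310]; cv2.imwrite("pics/top0c.png",cv2.resize(c,None,fx=3.3,fy=3.3,interpolation=cv2.INTER_CUBIC))
```

```text
(no output)
```

View pics/top0c.png

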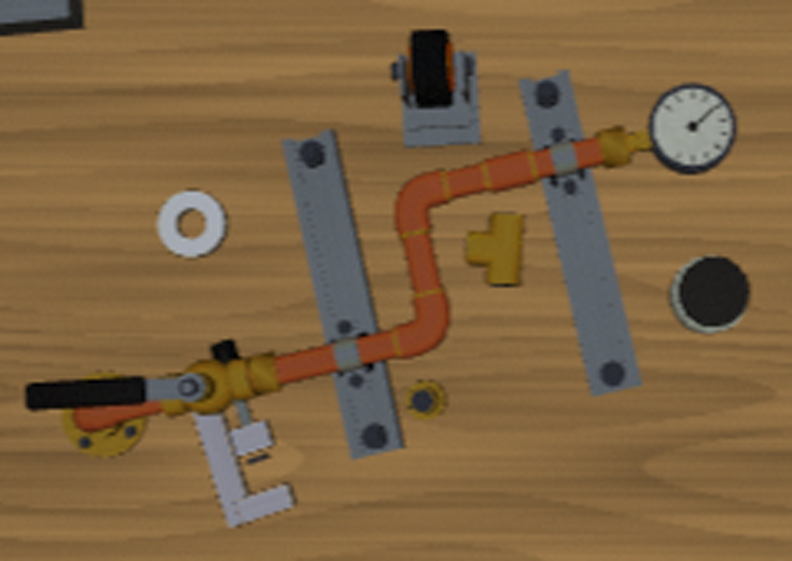

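```bash
cat > h.py <<'E'
import numpy as np,cv2
def load(n):
    im=cv2.imread(f"pics/{n}.png"); d=np.load(f"pics/{n}.npy"); c=np.load(f"pics/{n}_c.npz"); return im,d,c
def cloud(d,c):
    v,u=np.mgrid[:d.shape[0],:d.shape[1]]; K=c['K']
    X=np.stack([(u-K[0,2])/K[0,0]*d,(v-K[1,2])/K[1,1]*d,d],-1)
    return (X-c['t'])@c['R']
def pix(X,z,): pass
def proj(X,c):
    q=(np.atleast_2d(X)@c['R'].T+c['t'])@c['K'].T; return q[:,:2]/q[:,2:]
def ray(uv,z,c):
    r=c['R'].T@np.linalg.solve(c['K'],[uv[0],uv[1],1]); o=-c['R'].T@c['t']
    return o+r*(z-o[2])/r[2]
def r2w(P,p):
    P=np.atleast_2d(P).astype(float); x,y,a=p; R=np.array([[np.cos(a),-np.sin(a)],[np.sin(a),np.cos(a)]])
    o=P.copy(); o[:,:2]=P[:,:2]@R.T+[x,y]; return o
E
cat > fit.py <<'E'
from h import *
from scipy.optimize import least_squares
im,d,c=load("top0")
cr=lambda u,v:(u/3.3+70,v/3.3+120)
g=ray(cr(692,127),.071,c); pv=ray(cr(189,386),.118,c)
print("gauge",g,"pivot",pv, np.linalg.norm(g[:2]-pv[:2]), np.hypot(.11,.407))
a=np.arctan2(*(pv-g)[[1,0]])-np.arctan2(.407,-.110)
R=np.array([[np.cos(a),-np.sin(a)],[np.sin(a),np.cos(a)]])
t=(g[:2]+pv[:2])/2-R@np.array([.005,-.0035])
p0=[*t,a]; print("p0",p0)
V=np.array([[-.05,.165,.055],[-.05,.02,.055],[.06,.02,.055],[.06,-.145,.055]])
def axdist(Q,p):
    W=r2w(V,p);D=[]
    for A,B in zip(W[:-1],W[1:]):
        s=np.clip((Q-A)@(B-A)/((B-A)@(B-A)),0,1); D.append(np.linalg.norm(Q-A-s[:,None]*(B-A),axis=1))
    return np.min(D,0)
def tubepts(n):
    im,d,c=load(n); X=cloud(d,c); hsv=cv2.cvtColor(im,cv2.COLOR_BGR2HSV)
    m=(hsv[...,0]<12)&(hsv[...,1]>130)&(hsv[...,2]>60)&(d>0)
    Q=X[m]; k=(Q[:,2]>.05)&(Q[:,2]<.075); Q=Q[k]; return Q[axdist(Q,p0)<.022]
for names in (["top0"],["scene0"],["top0","scene0"]):
    Q=np.vstack([tubepts(n) for n in names])
    # exclude elbow corners (rounded)
    W=r2w(V,p0); k=(np.linalg.norm(Q[:,None,:2]-W[None,1:3,:2],axis=2).min(1)>.025); Q=Q[k]
    r=least_squares(lambda p:axdist(Q,p)-.0115,p0,loss='soft_l1',f_scale=.002)
    print(names,len(Q),"fit",r.x,"rms",np.sqrt(np.mean(r.fun**2)),"z95",np.percentile(Q[:,2],95))
np.save("p.npy",r.x)
print(r2w([[ -.05,.2,.11],[.06,-.207,.071]],r.x))
E
python3 fit.py
```

```text
gauge [ 0.6358743  -0.13869994  0.071     ] pivot [0.43772972 0.23146162 0.118     ] 0.41985813551702306 0.4216028937282096
p0 [np.float64(0.5311414025422991), np.float64(0.04866284030174629), np.float64(0.22751739348631883)]
['top0'] 733 fit [0.53189113 0.04826628 0.22589206] rms 0.002334823442815924 z95 0.0695571361669313
['scene0'] 295 fit [0.53018666 0.05199792 0.24138988] rms 0.0020561219553840247 z95 0.06942048453035957
['top0', 'scene0'] 1028 fit [0.53127132 0.04974512 0.23084488] rms 0.0023485540561662 z95 0.06954328462372163
[[ 0.43683764  0.2329998   0.11      ]
 [ 0.63704134 -0.13803587  0.071     ]]
```

```bash
cat > ov.py <<'E'
from h import *
p=np.load("p.npy")
P=np.array([[-.05,.165,.055],[-.05,.02,.055],[.06,.02,.055],[.06,-.145,.055],[.06,-.207,.071],[-.05,.2,.110],[-.05,.305,.110]])
W=r2w(P,p); print(np.round(W,4))
for n in ("top0","scene0"):
    im,d,c=load(n); s=3; q=proj(W,c)
    lo=q.min(0)-30; hi=q.max(0)+30; x0,y0=lo.astype(int); x1,y1=hi.astype(int)
    I=cv2.resize(im[y0:y1,x0:x1],None,fx=s,fy=s,interpolation=cv2.INTER_CUBIC)
    z=((q-[x0,y0]+.5)*s).astype(int)
    for a,b in [(0,1),(1,2),(2,3),(5,6)]: cv2.line(I,tuple(map(int,z[a])),tuple(map(int,z[b])),(255,255,0),1)
    for a in z: cv2.circle(I,tuple(map(int,a)),4,(0,255,0),1)
    cv2.imwrite(f"pics/ov_{n}.png",I)
from rig import monitor
from scipy.spatial.transform import Rotation as R
M=R.from_rotvec(monitor.read_state()['tcp_rot']).as_matrix(); print(np.round(M,4)); print("yaw of tool x",np.degrees(np.arctan2(M[1,0],M[0,0])))
E
python3 ov.py
```

```text
[[ 0.4448  0.1989  0.055 ]
 [ 0.478   0.0578  0.055 ]
 [ 0.5851  0.0829  0.055 ]
 [ 0.6229 -0.0777  0.055 ]
 [ 0.637  -0.138   0.071 ]
 [ 0.4368  0.233   0.11  ]
 [ 0.4128  0.3352  0.11  ]]
[[ 9.707e-01 -2.000e-04  2.404e-01]
 [-2.404e-01 -1.400e-03  9.707e-01]
 [ 1.000e-04 -1.000e+00 -1.400e-03]]
yaw of tool x -13.912984803525973
```

View pics/ov_top0.png

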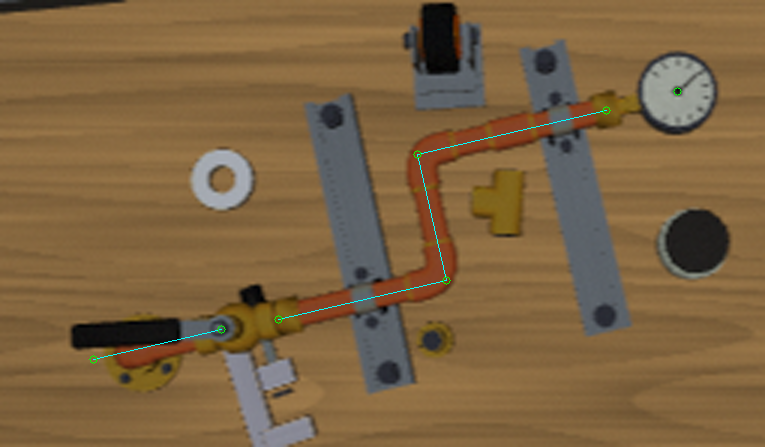

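View pics/ov_scene0.png

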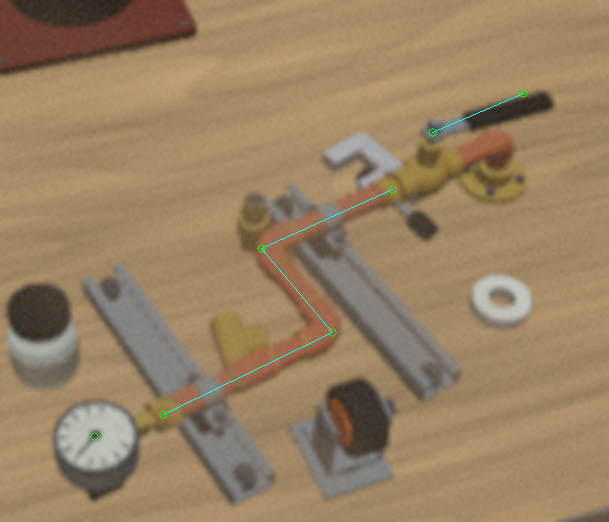

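Run:
```python
from h import *
im,d,c=load("top0"); X=cloud(d,c); p=np.load("p.npy")
def show(u0,v0,u1,v1): # ov crop coords irrelevant; use full px
    Z=X[v0:v1,u0:u1,2]; print(np.round(Z.max()*1000))
hsv=cv2.cvtColor(im,cv2.COLOR_BGR2HSV)
a=p[2]; ca,sa=np.cos(a),np.sin(a)
dx=X[...,0]-p[0]; dy=X[...,1]-p[1]; rx=(ca*dx+sa*dy)*1e3; ry=(-sa*dx+ca*dy)*1e3
m=(d>0)
H,xe,ye=np.histogram2d(rx[m],ry[m],bins=[range(-140,141,20),range(-260,341,20)]) 
ix=np.digitize(rx,xe)-1; iy=np.digitize(ry,ye)-1
G=np.zeros((14,30))
k=m&(ix>=0)&(ix<14)&(iy>=0)&(iy<30); np.maximum.at(G,(ix[k],iy[k]),X[...,2][k]*1e3)
np.set_printoptions(linewidth=220)
print("cols ry",ye[:-1].astype(int)[::-1]); 
for i in range(14): print(int(xe[i]),G[i,::-1].astype(int))
# lever
L=m&(X[...,2]>.1)&(X[...,2]<.13)&(ry>215)
q=np.c_[rx[L],ry[L]]; print(len(q),q.min(0),q.max(0),np.median(X[...,2][L])); 
b=q.mean(0)-[-50,200]; print("lever ang",np.arctan2(b[0],b[1]))
L=m&(X[...,2]>.1)&(X[...,2]<.16)&(np.hypot(rx+50,ry-200)<20); print("hub",X[...,2][L].max(),rx[L].mean(),ry[L].mean())
```

```text
cols ry [ 320  300  280  260  240  220  200  180  160  140  120  100   80   60   40   20    0  -20  -40  -60  -80 -100 -120 -140 -160 -180 -200 -220 -240 -260]
-140 [ 5  4  6  6  5  5 22 21 20  6  6 25 22 23  5  3  5  6  4  7  5 25 19 27  5  3  5  4  5  8]
-120 [ 5  6  5  4  5  7 22 19 20  8  4 27 26 26 66 65  6  5  6  6  5 25 27 23  5  5  4  8  6  6]
-100 [ 4  5  6  7  3 16 19 20 21  3  7 26 20 24 67 69  6  2  6  5  5 26 25 25  6 89 90 88  6  5]
-80 [ 9 24 60 67 59 72 74 74 72 64 54 63 63 58 67 64  5  8  4  6  7 26 23 26  4 90 90 89  5  5]
-60 [  9 112 115 118 118 119 121 123  72  74  69  70  70  72  72  73  70   8   6   5   5  26  23  26   5  86  89  86   5   4]
-40 [  8 120 120 120 119 118 113 113  71  65  61  59  64  59  63  71  74   4  32  25   7  27  22  24   5   9  53  51   4   6]
-20 [ 6  7  9  6  6  6  4 21  4  7  4 23 23 26  4 68 72 11 32 31  4 25 25 27  3  5  4  3  5  5]
0 [ 4  4  3  5  6  5  6  5  5  5  5 23 18 26  6 69 69 32 31 30 25 26 25 24  7  4  6  5  5  5]
20 [ 4  6  5  6  4  5  5  6  3  5  6 27 23 24  4 71 71 24 26 31 24 45 53 26  3  5 73 73 72  6]
40 [ 6  5  3  4  5  3 17 20  4  5  4 24 20 25  5 70 75 72 67 74 74 71 71 73 70 71 74 75 73 69]
60 [ 3  6  4  4  6  5 20 19 22  3  6 25 23 26  5 68 71 73 68 72 73 69 69 71 73 75 73 73 75 70]
80 [ 5  4  6  4  4 15 20 22 20  5  6 24  9 23  4  5  5  5  9  4  3 49 52 26  3  5 72 73 72  4]
100 [ 5  6  6  3  5  5 20 21 13  4  9 24 26 25  5  6 20 71 80 20  3 25 25 22  6  5  5  4  6  3]
120 [  6   7   3   7   4   8   4   5   6   4   7  26  20  23   8   3  78 101 101  80   6  24  27  23   6   5   4   4   4   5]
344 [-53.04431349 215.01462552] [-20.79676465 316.906754  ] 0.11444025000410271
lever ang 0.1830782553989455
hub 0.12326436540325231 -48.72978375485007 202.3485527638965
```

```bash
python3 -m crank '{"delta_pos":[[0.02,0,-0.02],[0.055,0,-0.05],[0.09,0,-0.08],[0.125,0,-0.115],[0.16,0,-0.145],[0.195,0,-0.18],[0.23,0.005,-0.21],[0.265,0.01,-0.24],[0.3,0.015,-0.275],[0.335,0.02,-0.31],[0.365,0.025,-0.34],[0.388,0.03,-0.358]],"twist":[[0,-0.03,0],[0,-0.07,0],[0,-0.11,0],[0,-0.15,0],[0,-0.19,0],[0,-0.23,0],[0,-0.27,0],[0,-0.31,0],[0,-0.35,0],[0,-0.39,0],[0,-0.43,0],[0,-0.473,0]]}' 1
cat > st.py <<'E'
from h import *
from rig import monitor
from scipy.spatial.transform import Rotation as R
p=np.load("p.npy"); s=monitor.read_state(); M=R.from_rotvec(s['tcp_rot']).as_matrix()
a=p[2]; Rz=np.array([[np.cos(a),np.sin(a),0],[-np.sin(a),np.cos(a),0],[0,0,1]])
print("t",s['t'],"TCP rig mm",np.round(Rz@(np.array(s['tool_pos'])-[p[0],p[1],0])*1e3,1),"F",np.round(s['contact_force'],1),"gap",s['finger_gap'])
print("tool axes in rig\n",np.round(Rz@M,3)); T=np.array([[1,0,0],[0,0,1],[0,-1,0]]).T
print("twist to square",np.round(R.from_matrix((Rz@M).T@np.array([[1,0,0],[0,0,1],[0,-1,0]])).as_rotvec(),4))
print("q",np.round(s['joint_pos'],2))
E
python3 st.py
```

```text
t: 1.6
tool_pos: [0.4474, 0.1875, 0.1921]
tcp_rot: [-1.565, -0.18, 0.181]
contact_force: [-0.8, 0.6, 0.2]
finger_gap: 0.0003
t 1.6 TCP rig mm [-50.1 153.3 192.1] F [-0.8  0.6  0.2] gap 0.00028435465217391026
tool axes in rig
 [[ 1.    -0.001  0.001]
 [-0.001 -0.001  1.   ]
 [-0.001 -1.    -0.001]]
twist to square [ 0.0014 -0.0012 -0.0008]
q [-0.89  0.    0.41  1.91 -0.    1.23  1.32]
```

Run:
```python
from rig import get_image,camera_params
import cv2,numpy as np
for n in ("wrist","scene"):
    c=camera_params(n); im,d=get_image(n); cv2.imwrite(f"pics/{n}1.png",im); np.save(f"pics/{n}1.npy",d); np.savez(f"pics/{n}1_c.npz",**c)
from h import *
p=np.load("p.npy"); im,d,c=load("wrist1")
P=np.array([[-.05,.165,.055],[-.05,.02,.055],[.06,.02,.055],[-.05,.155,.0705],[-.05,.2,.123]])
q=proj(r2w(P,p),c); print(q)
for a in q:
    if abs(a).max()<2000: cv2.circle(im,tuple(int(v) for v in a),4,(0,255,0),1)
a=q[:3].astype(int); cv2.polylines(im,[a],False,(255,255,0),1)
cv2.imwrite("pics/wrist1o.png",im)
```

```text
[[265.16314828 176.72246462]
 [109.55370989 176.7535831 ]
 [122.84112854 280.32395864]
 [254.54708891 181.19072809]
 [316.17418117 200.32313693]]
```

View pics/wrist1o.png

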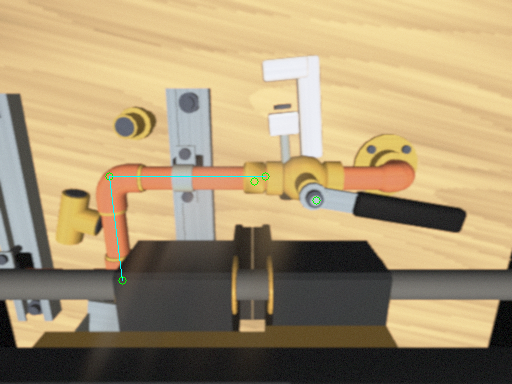

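View pics/scene1.png

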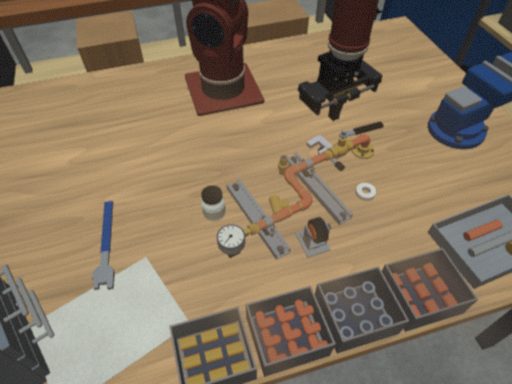

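Run:
```python
from h import *
c=np.load("pics/scene0_c.npz"); print(proj([[.4474,.1875,.192],[.4474,.1875,.0705]],c))
```

```text
[[333.54209    116.99510276]
 [326.69510995 151.27315129]]
```

```bash
python3 -m crank '{"delta_pos":[[0,0.02,0.001],[0,0.045,0.002],[0,0.07,0.002],[0,0.09,0.002],[0,0.102,0.002],[0,0.102,0.002],[0,0.102,0.002]],"twist":[[0,0,0],[0,0,0],[0,0,0],[0,0,0],[0,0,0],[0,0,0],[0,0,0]]}'; python3 st.py
```

```text
t: 2.58
tool_pos: [0.4479, 0.1884, 0.0904]
tcp_rot: [-1.566, -0.178, 0.178]
contact_force: [-0.3, -0.6, 1.1]
finger_gap: 0.0003
t 2.575 TCP rig mm [-49.5 154.1  90.4] F [-0.3 -0.6  1.1] gap 0.00029016029454635934
tool axes in rig
 [[ 1.    -0.     0.005]
 [-0.005 -0.002  1.   ]
 [-0.    -1.    -0.002]]
twist to square [ 0.0021 -0.0045 -0.0003]
q [-0.88  0.12  0.42  2.03 -0.05  1.01  1.36]
```

```bash
python3 -m crank '{"delta_pos":[[0,0,-0.006],[0,0,-0.018],[0,0,-0.03],[0,0,-0.042],[0,0,-0.054],[0,0,-0.066],[0,0,-0.078],[0,0,-0.09],[0,0,-0.102],[0,0,-0.114],[0.001,0,-0.124],[0.003,0,-0.131]],"twist":[[0,-0.004,0],[0,-0.004,0],[0,-0.004,0],[0,-0.004,0],[0,-0.004,0],[0,-0.004,0],[0,-0.004,0],[0,-0.004,0],[0,-0.004,0],[0,-0.004,0],[0,-0.004,0],[0,-0.004,0]]}'; python3 st.py
```

```text
t: 4.08
tool_pos: [0.4804, 0.0608, 0.0907]
tcp_rot: [-1.565, -0.181, 0.181]
contact_force: [-0.5, -0.6, 0.2]
finger_gap: 0.0006
t 4.075 TCP rig mm [-47.   22.4  90.7] F [-0.5 -0.6  0.2] gap 0.000589205555875709
tool axes in rig
 [[ 1.    -0.     0.001]
 [-0.001 -0.002  1.   ]
 [-0.    -1.    -0.002]]
twist to square [ 0.0021 -0.0009 -0.0003]
q [-0.71  0.12  0.53  2.04 -0.07  1.01  1.65]
```

```bash
python3 -m crank '{"delta_pos":[[0,0,0],[0.008,0,-0.001],[0.018,0,-0.002],[0.029,0,-0.002],[0.04,0,-0.002],[0.051,0,-0.002],[0.062,0,-0.002],[0.073,0,-0.002],[0.084,0,-0.002],[0.094,0,-0.003],[0.102,0,-0.004],[0.104,0,-0.005]],"twist":[[0,0,0],[0,0,0],[0,0,0],[0,0,0],[0,0,0],[0,0,0],[0,0,0],[0,0,0],[0,0,0],[0,0,0],[0,0,0],[0,0,0]]}'; python3 st.py
```

```text
t: 5.58
tool_pos: [0.5832, 0.0796, 0.0906]
tcp_rot: [-1.566, -0.18, 0.181]
contact_force: [0.3, 0.3, 0.4]
finger_gap: 0.0002
t 5.575 TCP rig mm [57.4 17.2 90.6] F [0.3 0.3 0.4] gap 0.0002351257374239538
tool axes in rig
 [[ 1.    -0.     0.001]
 [-0.001 -0.002  1.   ]
 [-0.    -1.    -0.002]]
twist to square [ 0.0023 -0.0009 -0.0004]
q [-0.64  0.34  0.52  1.79 -0.19  1.06  1.75]
```

```bash
python3 -m crank '{"delta_pos":[[0,0,0],[0.001,0,-0.008],[0.002,0,-0.022],[0.003,0,-0.036],[0.003,0,-0.05],[0.003,0,-0.065],[0.003,0,-0.08],[0.003,0,-0.095],[0.003,0,-0.11],[0.003,0,-0.125],[0.003,0,-0.14],[0.003,0,-0.152]],"twist":[[0,0,0],[0,0,0],[0,0,0],[0,0,0],[0,0,0],[0,0,0],[0,0,0],[0,0,0],[0,0,0],[0,0,0],[0,0,0],[0,0,0]]}'; python3 st.py;  python3 -m crank '{"delta_pos":[[0,0,-0.002],[0,0,-0.003],[0,0,-0.003],[0,0,-0.003]],"twist":[[0,0,0],[0,0,0],[0,0,0],[0,0,0]]}'; python3 st.py
```

```text
t: 7.08
tool_pos: [0.621, -0.0689, 0.091]
tcp_rot: [-1.566, -0.18, 0.18]
contact_force: [0.5, 0.9, 0.1]
finger_gap: 0.0002
t 7.075 TCP rig mm [  60.2 -136.    91. ] F [0.5 0.9 0.1] gap 0.00019010945752490971
tool axes in rig
 [[ 1.    -0.     0.001]
 [-0.001 -0.002  1.   ]
 [-0.    -1.    -0.002]]
twist to square [ 0.0024 -0.0014 -0.0003]
q [-0.41  0.42  0.56  1.7  -0.25  1.09  2.03]
t: 7.58
tool_pos: [0.6217, -0.0712, 0.091]
tcp_rot: [-1.565, -0.181, 0.181]
contact_force: [0.9, -0.1, -0.1]
finger_gap: 0.0004
t 7.575 TCP rig mm [  60.4 -138.4   91. ] F [ 0.9 -0.1 -0.1] gap 0.00042417001588607867
tool axes in rig
 [[ 1.    -0.     0.001]
 [-0.001 -0.002  1.   ]
 [-0.    -1.    -0.002]]
twist to square [ 0.0022 -0.0006 -0.0003]
q [-0.4   0.42  0.56  1.7  -0.25  1.09  2.04]
```

Run:
```python
from rig import get_image,camera_params
from h import *
for n in ("wrist","scene"):
    c=camera_params(n); im,d=get_image(n); cv2.imwrite(f"pics/{n}2.png",im); np.save(f"pics/{n}2.npy",d); np.savez(f"pics/{n}2_c.npz",**c)
p=np.load("p.npy"); im,d,c=load("wrist2"); im2,_,c2=load("scene2")
P=np.array([[.06,-.145,.0705],[.06,-.125,.0705],[.06,.02,.055],[-.05,.02,.055],[.06,-.207,.071]])
for I,cc in((im,c),(im2,c2)):
  for a in proj(r2w(P,p),cc): cv2.circle(I,tuple(int(v) for v in a),3,(0,255,0),1)
J=cv2.resize(im2[100:300,150:420],None,fx=1.9,fy=1.92,interpolation=cv2.INTER_CUBIC)
cv2.imwrite("pics/w2.png",cv2.resize(np.hstack([im,J]),(800,300)))
```

```text
(no output)
```

View pics/w2.png

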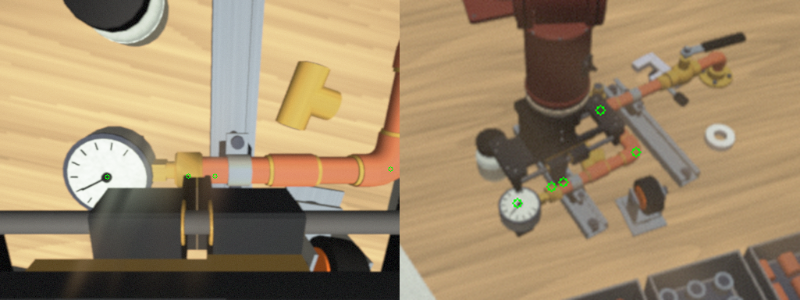

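```bash
python3 -m crank '{"delta_pos":[[0,0,-0.004],[0,0,-0.006],[0,0,-0.006],[0,-0.01,-0.006],[0,-0.04,-0.006],[0,-0.075,-0.006],[0,-0.105,-0.006],[0,-0.11,-0.006]],"twist":[[0,0,0],[0,0,0],[0,0,0],[0,0,0],[0,0,0],[0,0,0],[0,0,0],[0,0,0]]}'; python3 st.py
python3 -m crank '{"delta_pos":[[-0.01,0,0.015],[-0.02,0,0.05],[-0.04,0,0.09],[-0.055,0,0.13],[-0.07,0,0.17],[-0.085,0,0.215],[-0.1,0,0.26],[-0.115,0,0.305],[-0.13,0,0.35],[-0.145,0,0.39],[-0.152,0,0.42],[-0.155,0,0.43]],"twist":[[0,0,0],[0,0,0],[0,0,0],[0,0,0],[0,0,0],[0,0,0],[0,0,0],[0,0,0],[0,0,0],[0,0,0],[0,0,0],[0,0,0]]}'; python3 st.py
```

```text
t: 8.68
tool_pos: [0.6243, -0.0772, 0.204]
tcp_rot: [-1.566, -0.184, 0.177]
contact_force: [0.9, -0.2, -0.5]
finger_gap: 0.0007
t 8.675 TCP rig mm [  61.5 -144.8  204. ] F [ 0.9 -0.2 -0.5] gap 0.0006762148609637702
tool axes in rig
 [[ 1.     0.004  0.001]
 [-0.001 -0.003  1.   ]
 [ 0.004 -1.    -0.003]]
twist to square [ 0.0031 -0.0008  0.0039]
q [-0.42  0.33  0.6   1.57 -0.19  1.29  2.01]
t: 10.18
tool_pos: [0.373, 0.3074, 0.2012]
tcp_rot: [-1.567, -0.186, 0.181]
contact_force: [-0.2, -1.0, -0.4]
finger_gap: 0.0006
t 10.175 TCP rig mm [-95.1 287.  201.2] F [-0.2 -1.  -0.4] gap 0.0006181406783451007
tool axes in rig
 [[ 1.     0.003 -0.003]
 [ 0.003 -0.004  1.   ]
 [ 0.003 -1.    -0.004]]
twist to square [0.0039 0.0028 0.0027]
q [-1.01 -0.    0.22  1.9   0.01  1.24  1.02]
```

```bash
python3 -m crank '{"delta_pos":[[0,0.02,0],[0,0.045,0],[0,0.07,0],[0,0.09,0],[0,0.1,0],[0,0.1,0],[0,0.1,0]],"twist":[[0.002,0.003,0.003],[0.004,0.003,0.003],[0.004,0.003,0.003],[0.004,0.003,0.003],[0.004,0.003,0.003],[0.004,0.003,0.003],[0.004,0.003,0.003]]}'; python3 st.py
python3 - <<'E'
from rig import get_image,camera_params
from h import *
for n in ("wrist","scene"):
    c=camera_params(n); im,d=get_image(n); cv2.imwrite(f"pics/{n}3.png",im); np.save(f"pics/{n}3.npy",d); np.savez(f"pics/{n}3_c.npz",**c)
p=np.load("p.npy"); im,d,c=load("wrist3"); im2,_,c2=load("scene3")
P=np.array([[-.05,.2,.11],[-.031,.303,.11],[-.095,.287,.101]])
for I,cc in((im,c),(im2,c2)):
  for a in proj(r2w(P,p),cc): cv2.circle(I,tuple(int(v) for v in a),3,(0,255,0),1)
J=cv2.resize(im2[50:250,200:470],(512,384),interpolation=cv2.INTER_CUBIC)
cv2.imwrite("pics/w3.png",cv2.resize(np.hstack([im,J]),(800,300)))
E
```

```text
t: 11.05
tool_pos: [0.3737, 0.3072, 0.1019]
tcp_rot: [-1.563, -0.181, 0.181]
contact_force: [0.4, 1.0, 0.6]
finger_gap: 0.0006
t 11.05 TCP rig mm [-94.5 286.7 101.9] F [0.4 1.  0.6] gap 0.000641373345828823
tool axes in rig
 [[ 1.     0.001  0.   ]
 [-0.     0.001  1.   ]
 [ 0.001 -1.     0.001]]
twist to square [-0.0006 -0.0003  0.0005]
q [-0.99  0.1   0.23  2.02 -0.03  1.03  1.05]
```

View pics/w3.png

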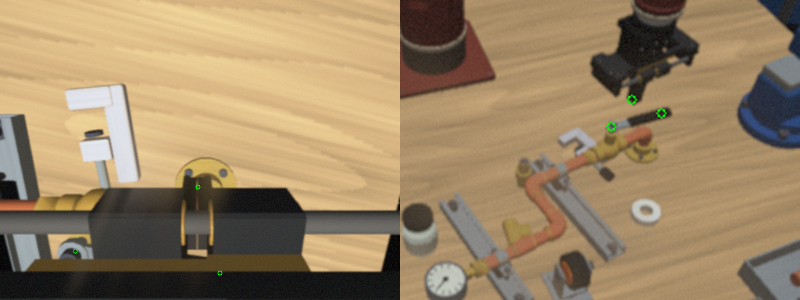

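Run:
```python
import numpy as np
s=np.array([-94.5,286.7])
for r in (93,):
  for th in np.r_[0.0,0.18,np.arange(.3,1.61,.1)]:
    u=np.array([np.sin(th),np.cos(th)]); n=np.array([np.cos(th),-np.sin(th)])
    d=10+9.5*np.cos(th)+15*np.sin(th)
    c=np.array([-50,200])+r*u-d*n; print(round(th,2),np.round(c-s,0),np.round(c))
```

```text
0.0 [25.  6.] [-70. 293.]
0.18 [39.  9.] [-55. 295.]
0.3 [50.  9.] [-45. 296.]
0.4 [58.  9.] [-36. 295.]
0.5 [67.  7.] [-28. 294.]
0.6 [75.  5.] [-19. 292.]
0.7 [84.  2.] [-11. 288.]
0.8 [92. -2.] [ -2. 284.]
0.9 [100.  -7.] [  6. 279.]
1.0 [108. -13.] [ 13. 274.]
1.1 [115. -20.] [ 20. 267.]
1.2 [121. -27.] [ 27. 259.]
1.3 [127. -36.] [ 32. 251.]
1.4 [132. -45.] [ 37. 242.]
1.5 [135. -55.] [ 41. 232.]
1.6 [138. -65.] [ 44. 222.]
```

```bash
python3 -m crank '{"delta_pos":[[0.005,0.004,0.003],[0.015,0.008,0.006],[0.025,0.008,0.008],[0.032,0.008,0.009],[0.039,0.008,0.009],[0.046,0.008,0.009],[0.052,0.008,0.009],[0.058,0.008,0.009],[0.063,0.008,0.008],[0.067,0.008,0.007],[0.071,0.008,0.006],[0.075,0.008,0.005]],"twist":[[0,0,0],[0,0,0],[0,0,0],[0,0,0],[0,0,0],[0,0,0],[0,0,0],[0,0,0],[0,0,0],[0,0,0],[0,0,0],[0,0,0]]}'; python3 st.py
python3 - <<'E'
from rig import get_image,camera_params
from h import *
for n in ("scene",):
    c=camera_params(n); im,d=get_image(n); cv2.imwrite(f"pics/{n}4.png",im)
J=cv2.resize(im[50:250,200:470],(800,592),interpolation=cv2.INTER_CUBIC)
cv2.imwrite("pics/w4.png",J)
E
```

```text
t: 12.65
tool_pos: [0.444, 0.3284, 0.0931]
tcp_rot: [-1.564, -0.178, 0.184]
contact_force: [-7.6, -1.4, 0.8]
finger_gap: 0.0004
t 12.65 TCP rig mm [-21.2 291.3  93.1] F [-7.6 -1.4  0.8] gap 0.0003581273455297697
tool axes in rig
 [[ 1.    -0.004  0.   ]
 [-0.    -0.     1.   ]
 [-0.004 -1.    -0.   ]]
twist to square [ 0.0005 -0.     -0.0036]
q [-0.94  0.25  0.25  1.87 -0.07  1.04  1.15]
```

View pics/w4.png

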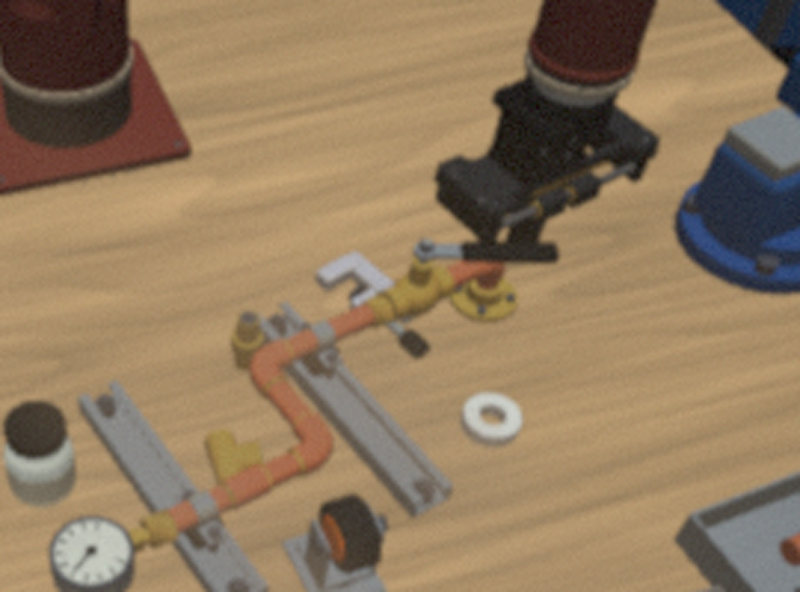

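```bash
python3 -m crank '{"delta_pos":[[0.006,0,-0.001],[0.012,0,-0.003],[0.019,0,-0.007],[0.024,0,-0.01],[0.029,0,-0.013],[0.034,0,-0.017],[0.039,0,-0.021],[0.043,0,-0.025],[0.047,0,-0.03],[0.05,0,-0.035],[0.053,0,-0.04],[0.055,0,-0.044]],"twist":[[0,0,0],[0,0,0],[0,0,0],[0,0,0],[0,0,0],[0,0,0],[0,0,0],[0,0,0],[0,0,0],[0,0,0],[0,0,0],[0,0,0]]}'; python3 st.py
python3 - <<'E'
from rig import get_image,camera_params
from h import *
im,d=get_image("scene"); cv2.imwrite("pics/scene5.png",im)
im2,d=get_image("top"); cv2.imwrite("pics/top5.png",im2)
J=cv2.resize(im[80:230,250:450],(400,300),interpolation=cv2.INTER_CUBIC)
J2=cv2.resize(im2[160:310,50:250],(400,300),interpolation=cv2.INTER_CUBIC)
cv2.imwrite("pics/w5.png",np.hstack([J,J2]))
E
```

```text
t: 14.2
tool_pos: [0.5067, 0.2989, 0.0925]
tcp_rot: [-1.563, -0.177, 0.186]
contact_force: [-6.4, 2.0, 0.5]
finger_gap: 0.0007
t 14.2 TCP rig mm [ 33.1 248.2  92.5] F [-6.4  2.   0.5] gap 0.00069078199918119
tool axes in rig
 [[ 1.    -0.006 -0.001]
 [ 0.001  0.     1.   ]
 [-0.006 -1.     0.   ]]
twist to square [-0.0005  0.0009 -0.0058]
q [-0.85  0.32  0.29  1.78 -0.1   1.06  1.28]
```

View pics/w5.png

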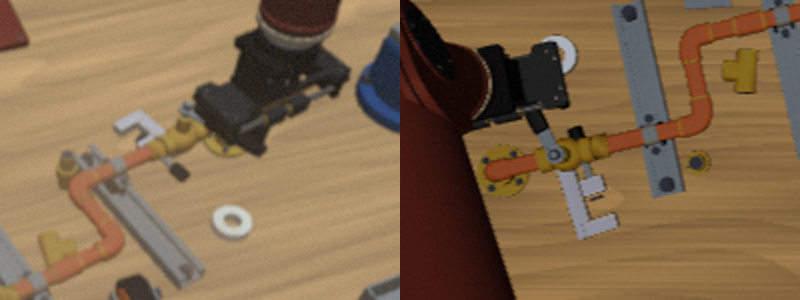

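```bash
python3 -m crank '{"delta_pos":[[0.002,0,-0.003],[0.004,0,-0.007],[0.006,0,-0.011],[0.008,0,-0.015],[0.009,0,-0.018],[0.0095,0,-0.02],[0.0095,0,-0.021],[0.0095,0,-0.021]],"twist":[[0,0,0],[0,0,0],[0,0,0],[0,0,0],[0,0,0],[0,0,0],[0,0,0],[0,0,0]]}'; python3 st.py
python3 - <<'E'
from rig import get_image,camera_params
from h import *
im2,d=get_image("top"); cv2.imwrite("pics/top6.png",im2)
cv2.imwrite("pics/w6.png",cv2.resize(im2[190:270,80:180],(700,560),interpolation=cv2.INTER_CUBIC))
E
```

```text
t: 15.3
tool_pos: [0.5204, 0.2812, 0.0924]
tcp_rot: [-1.563, -0.177, 0.187]
contact_force: [-3.8, 3.5, 0.8]
finger_gap: 0.0002
t 15.3 TCP rig mm [ 42.4 227.8  92.4] F [-3.8  3.5  0.8] gap 0.00017361629482526275
tool axes in rig
 [[ 1.    -0.006 -0.001]
 [ 0.001  0.001  1.   ]
 [-0.006 -1.     0.001]]
twist to square [-0.0013  0.0014 -0.0064]
q [-0.81  0.33  0.3   1.77 -0.11  1.06  1.32]
```

View pics/w6.png

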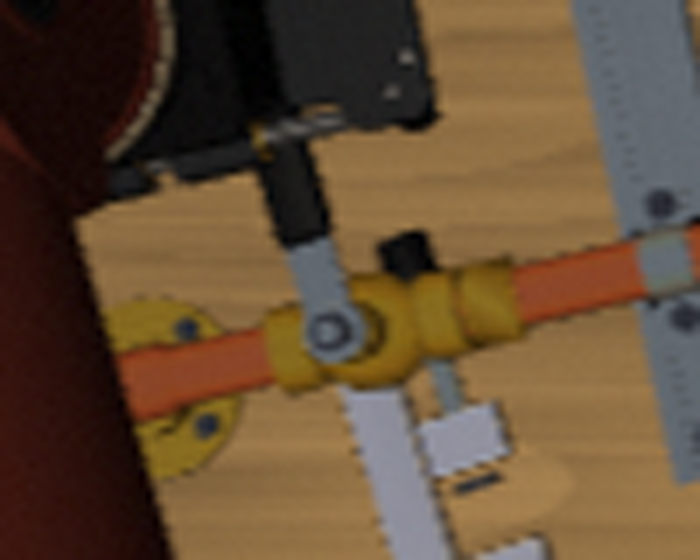

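```bash
python3 -m crank '{"delta_pos":[[0,0,-0.002],[0.001,0,-0.004],[0.001,0,-0.006],[0.001,0,-0.007],[0.001,0,-0.007]],"twist":[[0,0,0],[0,0,0],[0,0,0],[0,0,0],[0,0,0]]}'; python3 st.py
```

```text
t: 15.98
tool_pos: [0.5226, 0.2758, 0.0924]
tcp_rot: [-1.561, -0.178, 0.189]
contact_force: [-2.6, 4.8, 0.1]
finger_gap: 0.0003
t 15.975 TCP rig mm [ 43.3 222.1  92.4] F [-2.6  4.8  0.1] gap 0.00032632685121675533
tool axes in rig
 [[ 1.    -0.007 -0.002]
 [ 0.002  0.003  1.   ]
 [-0.007 -1.     0.003]]
twist to square [-0.0026  0.0024 -0.0067]
q [-0.81  0.33  0.3   1.77 -0.11  1.06  1.34]
```

```bash
python3 -m crank '{"delta_pos":[[0,0,0.005],[0,0,0.02],[0,0,0.035],[0,-0.02,0.05],[0,-0.05,0.07],[0,-0.09,0.1],[0,-0.12,0.135],[0,-0.13,0.17],[0,-0.13,0.2],[0,-0.13,0.22],[0,-0.13,0.22],[0,-0.13,0.22]],"twist":[[0,0,0],[0,0,0],[0,0,0],[0,0,0],[0,0,0],[0,0,0],[0,0,0],[0,0,0],[0,0,0],[0,0,0],[0,0,0],[0,0,0]]}'; python3 st.py
python3 - <<'E'
from rig import get_image,camera_params
from h import *
im2,d=get_image("top"); cv2.imwrite("pics/top7.png",im2); np.save("pics/top7.npy",d); np.savez("pics/top7_c.npz",**camera_params("top"))
cv2.imwrite("pics/w7.png",cv2.resize(im2[120:290,60:310],(800,544),interpolation=cv2.INTER_CUBIC))
p=np.load("p.npy"); im,d,c=load("top7"); print(((proj(r2w([[-.05,.2,.123],[.07,.2,.116]],p),c)-[60,120])*3.2).round())
i0=cv2.imread("pics/top0.png"); df=cv2.absdiff(i0,im2).max(2); cv2.imwrite("pics/df7.png",df)
E
```

```text
t: 17.48
tool_pos: [0.4734, 0.4884, 0.2228]
tcp_rot: [-1.562, -0.177, 0.187]
contact_force: [-0.1, -1.5, -1.4]
finger_gap: 0.0003
t 17.475 TCP rig mm [ 44.1 440.2 222.8] F [-0.1 -1.5 -1.4] gap 0.0003123330929630548
tool axes in rig
 [[ 1.    -0.007 -0.001]
 [ 0.001  0.001  1.   ]
 [-0.007 -1.     0.001]]
twist to square [-0.0015  0.001  -0.0066]
q [-1.03  0.4   0.23  1.38 -0.1   1.37  1.01]
[[212. 376.]
 [181. 220.]]
```

View pics/w7.png

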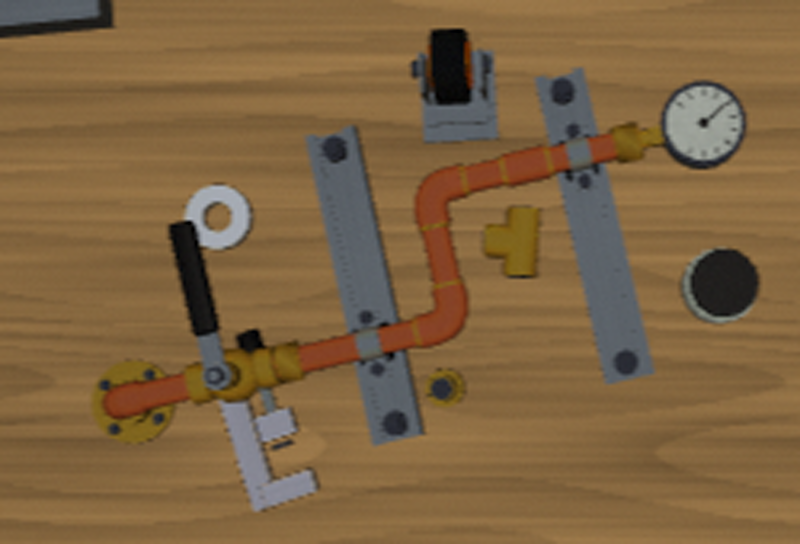

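View pics/df7.png

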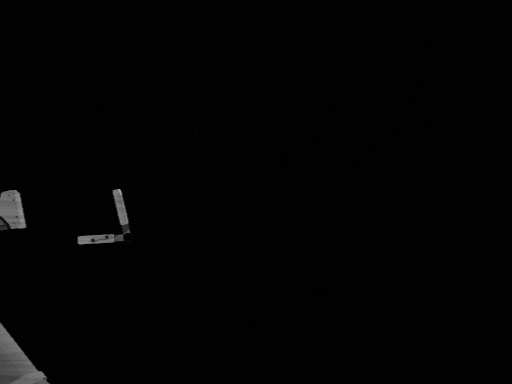

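The picture shows the lever square across the line, with its tip at (182,223) against (181,220) expected when shut. The only difference from the first picture is the lever and the arm.

```bash
python3 -c "
from rig import ticket,monitor
print(monitor.read_state()['t']); print(ticket.finish_job())"
```

```text
17.525
the job is handed in; nothing more can be done
None
```

I traced the copper line, pushed the lever shut, drew the arm back and handed the job in at 17.5 s of the 59 s allowed. The hand-in reports no verdict.

- **Tracing:** I ran the closed fingertips from the valve nut round both elbows to the gauge nut. The tip stayed at 90–91 mm above the bench, about 20 mm over the nuts and 25 mm over the tube. Where I read the position (over the two nuts and elbows), it was within about 4 mm of the line's axis. No contact showed in the force readings.
- **Lever:** I pushed it from about 0.18 rad, where it stood at the start, with 5–8 N. In the last top view it is square across the line, with its tip within about 1 mm of the predicted shut position, so about 1.57 rad. I did not feel a clear rise in force at the stop.
- **Loose things:** Comparing the first and last top views shows no change except the lever and the arm. The arm stands clear, about 0.2 m from the lever and 0.22 m above the bench.
- **Disagreements:** Fits of the rig from the two cameras differed by about 4 mm and 0.015 rad. I used the combined fit, and the wrist pictures agreed with it. At the gauge I first stopped about 5 mm short of the nut's centre in the wrist picture, then moved on to −145 mm before lifting off.

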